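# Sort objective canisters by weight

## Task

Two closed canisters stand in the grey rack: lift them one at a time just clear, hold each still for a moment to feel its weight at the wrist, and put it in a socket of the tall block with end cheeks if it weighs over 200 g, or of the flat block if under (within 20 g of that either will do). Keep them upright and low, undersides no more than about 15 cm above the table, feel each gently down to the bottom of its socket without dropping it or pressing harder than about 15 N, and let go. Leave the dish, the carton and the little box alone.

Things in the scene. Friction and masses are not known exactly. Their poses are not given: they have to be found in the camera images.
- can_a: closed opaque objective-lens canister, a plain upright cylinder 44 mm in diameter and 80 mm tall, smooth straight sides, foot bevelled 3 mm wide by 4 mm high, grey screw cap flush on top; both look the same. Origin: centre of its underside, z up. Its mass is unknown, anywhere from 55 to 350 g, even inside; at the start it stands in a socket of the rack
- can_b: closed opaque objective-lens canister, a plain upright cylinder 44 mm in diameter and 80 mm tall, smooth straight sides, foot bevelled 3 mm wide by 4 mm high, grey screw cap flush on top; both look the same. Origin: centre of its underside, z up. Its mass is unknown, anywhere from 55 to 350 g, even inside; at the start it stands in a socket of the rack
- rack: grey plastic rack fixed to the table, 170 x 80 x 30 mm high (x, y, z), with two sockets in which the canisters start. Its sockets are round, blind, straight, hard-bottomed, 46 mm wide (1 mm clearance all round), 20 mm deep, with a 1.5 mm bevel at the mouth; the two lie 50 mm either side of the block's centre along its x axis. Origin: centre of its underside, x along its length.
- tall_block: HEAVY block: the tall light-wood block fixed to the table, 180 x 90 mm, top face at 50 mm, with a wider upright cheek board at each end, 12 mm thick, 120 mm wide, 60 mm high, so that it looks like an H from above (204 mm long over all; cheeks' inner faces 90 mm from the centre). Two empty sockets, width and spacing as in the rack. Origin: centre of its underside, x along its length. May stand left or right of the rack.
- flat_block: LIGHT block: the flat light-wood block fixed to the table, 170 x 80 x 34 mm, no cheeks. Two empty sockets, width and spacing as in the rack. Origin: centre of its underside, x along its length. It stands on the other side of the rack.
- rack_hole0 (a point): centre of a socket's mouth, in the top face of the rack (30 mm above the table); a seated canister's underside is 20 mm below it
- rack_hole1 (a point): centre of a socket's mouth, in the top face of the rack (30 mm above the table); a seated canister's underside is 20 mm below it
- tall_block_hole0 (a point): empty socket: centre of a socket's mouth, in the top face of the tall block (50 mm above the table); a seated canister's underside is 20 to 22 mm below it; the socket's bottom is a sprung cork-faced seat 20 mm below the mouth that yields about 2 N per mm for 7 mm, then stops hard
- tall_block_hole1 (a point): empty socket: centre of a socket's mouth, in the top face of the tall block (50 mm above the table); a seated canister's underside is 20 to 22 mm below it; the socket's bottom is a sprung cork-faced seat 20 mm below the mouth that yields about 2 N per mm for 7 mm, then stops hard
- flat_block_hole0 (a point): empty socket: centre of a socket's mouth, in the top face of the flat block (34 mm above the table); a seated canister's underside is 20 to 22 mm below it; the socket's bottom is a sprung cork-faced seat 20 mm below the mouth that yields about 2 N per mm for 7 mm, then stops hard
- flat_block_hole1 (a point): empty socket: centre of a socket's mouth, in the top face of the flat block (34 mm above the table); a seated canister's underside is 20 to 22 mm below it; the socket's bottom is a sprung cork-faced seat 20 mm below the mouth that yields about 2 N per mm for 7 mm, then stops hard
- petri_dish: bystander: loose clear lidded dish, 92 mm in diameter, 20 mm high; origin: centre of its underside
- slide_carton: bystander: loose white carton, 162 x 82 x 36 mm high; origin: centre of its underside
- cover_glass_box: bystander: loose small cardboard box, 45 x 45 x 30 mm high; origin: centre of its underside

How it is judged:
On the way, in this order (a step that is already met when the one before it is completed fails the run):
1. a canister is held still in the fingers, just clear of every block, its underside under 100 mm above the table (((contact force between the fingers and can_a above 0.5 N and height (world z) of can_a between 0.032 and 0.1 m and contact force between can_a and rack below 0.05 N and contact force between can_a and tall_block below 0.05 N and contact force between can_a and flat_block below 0.05 N and linear speed of can_a below 0.03 m/s) or (contact force between the fingers and can_b above 0.5 N and height (world z) of can_b between 0.032 and 0.1 m and contact force between can_b and rack below 0.05 N and contact force between can_b and tall_block below 0.05 N and contact force between can_b and flat_block below 0.05 N and linear speed of can_b below 0.03 m/s))), for 0.3 s.
2. one canister is seated and released in a socket of the right block ((((horizontal distance between can_a and tall_block_hole0 below 0.004 m and z of can_a in the frame of tall_block_hole0 below -0.017 m and angle between can_a's own z axis and vertical below 0.08 rad and linear speed of can_a below 0.01 m/s and contact force between the fingers and can_a below 0.05 N and contact force between can_a and tall_block above 1.766 N and contact force between can_a and tall_block above 0.2 N) or (horizontal distance between can_a and tall_block_hole1 below 0.004 m and z of can_a in the frame of tall_block_hole1 below -0.017 m and angle between can_a's own z axis and vertical below 0.08 rad and linear speed of can_a below 0.01 m/s and contact force between the fingers and can_a below 0.05 N and contact force between can_a and tall_block above 1.766 N and contact force between can_a and tall_block above 0.2 N) or (horizontal distance between can_a and flat_block_hole0 below 0.004 m and z of can_a in the frame of flat_block_hole0 below -0.017 m and angle between can_a's own z axis and vertical below 0.08 rad and linear speed of can_a below 0.01 m/s and contact force between the fingers and can_a below 0.05 N and contact force between can_a and flat_block between 0.2 and 2.158 N) or (horizontal distance between can_a and flat_block_hole1 below 0.004 m and z of can_a in the frame of flat_block_hole1 below -0.017 m and angle between can_a's own z axis and vertical below 0.08 rad and linear speed of can_a below 0.01 m/s and contact force between the fingers and can_a below 0.05 N and contact force between can_a and flat_block between 0.2 and 2.158 N)) or ((horizontal distance between can_b and tall_block_hole0 below 0.004 m and z of can_b in the frame of tall_block_hole0 below -0.017 m and angle between can_b's own z axis and vertical below 0.08 rad and linear speed of can_b below 0.01 m/s and contact force between the fingers and can_b below 0.05 N and contact force between can_b and tall_block above 1.766 N and contact force between can_b and tall_block above 0.2 N) or (horizontal distance between can_b and tall_block_hole1 below 0.004 m and z of can_b in the frame of tall_block_hole1 below -0.017 m and angle between can_b's own z axis and vertical below 0.08 rad and linear speed of can_b below 0.01 m/s and contact force between the fingers and can_b below 0.05 N and contact force between can_b and tall_block above 1.766 N and contact force between can_b and tall_block above 0.2 N) or (horizontal distance between can_b and flat_block_hole0 below 0.004 m and z of can_b in the frame of flat_block_hole0 below -0.017 m and angle between can_b's own z axis and vertical below 0.08 rad and linear speed of can_b below 0.01 m/s and contact force between the fingers and can_b below 0.05 N and contact force between can_b and flat_block between 0.2 and 2.158 N) or (horizontal distance between can_b and flat_block_hole1 below 0.004 m and z of can_b in the frame of flat_block_hole1 below -0.017 m and angle between can_b's own z axis and vertical below 0.08 rad and linear speed of can_b below 0.01 m/s and contact force between the fingers and can_b below 0.05 N and contact force between can_b and flat_block between 0.2 and 2.158 N)))), for 0.2 s.
3. the other canister is held still in the fingers, just clear of every block, its underside under 100 mm above the table (((contact force between the fingers and can_a above 0.5 N and height (world z) of can_a between 0.032 and 0.1 m and contact force between can_a and rack below 0.05 N and contact force between can_a and tall_block below 0.05 N and contact force between can_a and flat_block below 0.05 N and linear speed of can_a below 0.03 m/s) or (contact force between the fingers and can_b above 0.5 N and height (world z) of can_b between 0.032 and 0.1 m and contact force between can_b and rack below 0.05 N and contact force between can_b and tall_block below 0.05 N and contact force between can_b and flat_block below 0.05 N and linear speed of can_b below 0.03 m/s))), for 0.3 s.
At the end, for the whole second after the job is handed in: Each canister stands released and at rest, upright within 0.08 rad, in a socket (within 4 mm of its centre, underside at least 17 mm below the mouth): in the tall block if it weighs more than 220 g, in the flat block if less than 180 g, in either between those (((horizontal distance between can_a and tall_block_hole0 below 0.004 m and z of can_a in the frame of tall_block_hole0 below -0.017 m and angle between can_a's own z axis and vertical below 0.08 rad and linear speed of can_a below 0.01 m/s and contact force between the fingers and can_a below 0.05 N and contact force between can_a and tall_block above 1.766 N and contact force between can_a and tall_block above 0.2 N) or (horizontal distance between can_a and tall_block_hole1 below 0.004 m and z of can_a in the frame of tall_block_hole1 below -0.017 m and angle between can_a's own z axis and vertical below 0.08 rad and linear speed of can_a below 0.01 m/s and contact force between the fingers and can_a below 0.05 N and contact force between can_a and tall_block above 1.766 N and contact force between can_a and tall_block above 0.2 N) or (horizontal distance between can_a and flat_block_hole0 below 0.004 m and z of can_a in the frame of flat_block_hole0 below -0.017 m and angle between can_a's own z axis and vertical below 0.08 rad and linear speed of can_a below 0.01 m/s and contact force between the fingers and can_a below 0.05 N and contact force between can_a and flat_block between 0.2 and 2.158 N) or (horizontal distance between can_a and flat_block_hole1 below 0.004 m and z of can_a in the frame of flat_block_hole1 below -0.017 m and angle between can_a's own z axis and vertical below 0.08 rad and linear speed of can_a below 0.01 m/s and contact force between the fingers and can_a below 0.05 N and contact force between can_a and flat_block between 0.2 and 2.158 N)) and ((horizontal distance between can_b and tall_block_hole0 below 0.004 m and z of can_b in the frame of tall_block_hole0 below -0.017 m and angle between can_b's own z axis and vertical below 0.08 rad and linear speed of can_b below 0.01 m/s and contact force between the fingers and can_b below 0.05 N and contact force between can_b and tall_block above 1.766 N and contact force between can_b and tall_block above 0.2 N) or (horizontal distance between can_b and tall_block_hole1 below 0.004 m and z of can_b in the frame of tall_block_hole1 below -0.017 m and angle between can_b's own z axis and vertical below 0.08 rad and linear speed of can_b below 0.01 m/s and contact force between the fingers and can_b below 0.05 N and contact force between can_b and tall_block above 1.766 N and contact force between can_b and tall_block above 0.2 N) or (horizontal distance between can_b and flat_block_hole0 below 0.004 m and z of can_b in the frame of flat_block_hole0 below -0.017 m and angle between can_b's own z axis and vertical below 0.08 rad and linear speed of can_b below 0.01 m/s and contact force between the fingers and can_b below 0.05 N and contact force between can_b and flat_block between 0.2 and 2.158 N) or (horizontal distance between can_b and flat_block_hole1 below 0.004 m and z of can_b in the frame of flat_block_hole1 below -0.017 m and angle between can_b's own z axis and vertical below 0.08 rad and linear speed of can_b below 0.01 m/s and contact force between the fingers and can_b below 0.05 N and contact force between can_b and flat_block between 0.2 and 2.158 N))); the robot touches nothing.
It fails at once if a canister is pressed or dropped onto the tall or flat block with more than 20 N (contact force between any of can_a, can_b and tall_block above 20 N or contact force between any of can_a, can_b and flat_block above 20 N).
It fails at once if a canister's underside is lifted more than 160 mm above the table (height (world z) of any of can_a, can_b above 0.16 m).
It fails at once if a canister is tipped by more than 0.5 rad (angle between any of can_a, can_b's own z axis and vertical above 0.5 rad).
It fails at once if the dish, carton or little box is moved by more than 15 mm (distance of any of petri_dish, slide_carton, cover_glass_box from where it was at the start of the episode above 0.015 m).
It also fails if it takes over 61 s, if anything falls off the work surface, if the arm or the gripper's body presses on something with over 40 N, if the wrist force passes 120 N, or if a joint passes its speed limit or range.

## Robot

A 6-joint arm with a two-finger parallel gripper is mounted at the origin on the work surface. World frame = base frame: x ahead of the robot, y to its left, z up, the work surface at z = 0. Lengths are in m, angles in rad, forces in N, time in s.
With the tool pointing down it reaches from about 0.3 to 1 m from the base axis. Payload 5.1 kg.
Tool frame: the origin (TCP) lies at the very end of the fingers, on their centre line; the grasp point (between the pads) lies grip_point_offset behind it (grip_point_offset is the distance from the TCP to the grasp point, in m); z points along the fingers, y is the line along which they close (so a half turn about z gives the same grasp; the last joint's range is limited). The gripper opens to 95 mm and grips with 3 to 60 N. Pads are 20 mm wide; open, the fingers measure 119 mm over their backs; the gripper's body (75 mm by 180 mm) begins 59 mm behind the grasp point.
Start: joints at [1.214, 0.124, 1.65, -0, 1.367, -0.083], TCP at [0.176, 0.626, 0.215] pointing down, gripper open.
Joint ranges: [-2.61, 2.61], [-1.02, 2.33], [0.03, 2.71], [-1.35, 4.49], [0.32, 2.68], [-2.91, 2.91]. Speed limits (rad/s): [2.57, 2.57, 3.14, 3.14, 3.14, 3.14].

## Interface

Orientations are given as a rotation vector (axis times angle).
In Python, from station import state, get_image, job_done, spot_in, masks_of, grip_point_offset gives the robot as it stands.
- The arm moves only by the shell command python3 -m inch 'ROWS' [OPENING] [FORCE]. ROWS is JSON, a list of rows, each a list of 4 numbers: the shift along the tool's x, y, z in mm, then the turn about the tool's z in rad. A call has 1 to 20 rows; each row shifts and turns the commanded pose from where the row before left it, along the tool's axes as they then stand; what a row does not reach is not made up. A row lasts 1/12 s, in which the tool goes at most 41.7 mm and 7.16 degrees, less where a joint would pass 70% of its speed; a pose out of reach is approached as far as the arm can. A call is refused whole if a number of a shift passes 41.7 or a number of a turn 0.125, either way. A call with a gripper value outside its range is refused whole. OPENING is the closure, from -1 (fully open) to 1 (shut), set as the call begins (- or left out, the last holds). The fingers move at their own pace and stop on an object; FORCE is the grip in N (left out, the last holds). Time passes only in rows, so rows that do not move let the fingers close. It gives the time, the measured TCP pose, the force, the opening and the grip force at its end, in the units of the state.
- state(): the state, without advancing time (a new reading comes with each control period).
- get_image(name): name is "scene" or "top" or "wrist"; returns a dict with "color" (384x512x3 uint8, blue, green, red), "fx", "fy", "cx", "cy" (pixels), "T" (4x4, takes a point from camera to world coordinates); the wrist camera has in their place "tool_from_camera" (4x4, takes a point from camera to tool coordinates, whose origin is the TCP and whose axes are the flange's). Camera axes: x right, y up, looking along -z (the intrinsics and any distortion apply to the point x, -y, -z); pixel columns grow to the right and rows downward; lengths in m; the calibration is good to about 2 mm. The wrist camera is an equidistant fisheye: a pixel r from the principal point sees the ray r / f radians off the axis. A picture is of the moment at which its call begins: read the wrist's pose just before it. There is no depth.
- job_done(): hands the job in; it is judged then, once.
Trained networks look in the newest picture that a camera, given by its name, has taken for a name from the list of things; names that differ only in an ending like _2 or _b are one class to them, and where a whole thing is asked for, a point or a joint stands for the part that bears it (a point fixed in the world has none). Each returns a list of dicts, best first, with "conf" (0 to 1); they miss things now and then, are a little off and sometimes report something else, mostly with a low value. They report only what shows in the picture. A call takes as long as a camera call.
- spot_in(camera, label): "location" ([column, row] in pixels, amid what is visible of it).
- masks_of(camera, label): "mask" (384x512 bool, what is visible of it) and "location" ([column, row] in pixels, amid what is visible of it).
The state is a dict: "clock": time; "qpos": joint angles; "qvel": joint speeds; "joint_torque": joint torques, N m; "ee_pos": TCP position; "tool_rot": TCP orientation; "contact_force": force on the tool from outside, world axes, zero at the start; "torque": the same for the moment, N m; "grip_width": finger opening in m; "finger_force": force on a finger pad.
Only numpy, scipy, OpenCV 4.12 (cv2) and the standard library are available. Lean on these libraries where they do the work, as an engineer would, in place of code of your own. Each camera call takes 0.05 s, during which the arm holds its last target. There are 200 camera calls.

## Working session

There is one attempt and no reset: what is moved stays moved. The work goes in short steps, Python scripts to look and compute and a shell command to move; the robot and the scene stay as the last step left them, time stands still between calls to the robot, and variables do not carry over. Pictures are saved under pics/ and viewed, at most 10 in all, crops included, and the job is handed in when it is done.

```bash
mkdir -p pics; ls
python3 - <<'E'
from station import *
import cv2,numpy as np
s=state(); print({k:np.round(v,3).tolist() for k,v in s.items()}, grip_point_offset)
for c in ["scene","top"]:
    im=get_image(c); cv2.imwrite(f"pics/{c}0.png",im["color"]); print(c,im["fx"],im["fy"],im["cx"],im["cy"],np.round(im["T"],3).tolist())
    for l in ["rack","tall_block","flat_block","can_a","petri_dish","slide_carton","cover_glass_box","tall_block_hole0","flat_block_hole0","rack_hole0"]:
        print(c,l,[(np.round(d["location"],1).tolist(),round(d["conf"],2)) for d in spot_in(c,l)][:5])
E
```

```text
pics
{'clock': 0.0, 'qpos': [1.214, 0.124, 1.652, -0.0, 1.368, -0.083], 'qvel': [0.001, 0.0, -0.0, -0.001, -0.002, -0.0], 'joint_torque': [-0.001, -41.758, -35.994, 0.077, 0.049, -0.0], 'ee_pos': [0.176, 0.625, 0.213], 'tool_rot': [-0.429, -3.112, 0.003], 'contact_force': [0.939, 0.793, 0.335], 'torque': [-0.017, 0.044, 0.025], 'finger_force': 0.0, 'grip_width': 0.095} 0.0188
scene 363.88897451200717 363.88897451200717 258.33809844019623 196.18422909097143 [[-0.005, -0.878, 0.478, 1.055], [1.0, -0.005, 0.001, 0.013], [0.002, 0.478, 0.878, 0.872], [0.0, 0.0, 0.0, 1.0]]
scene rack [([246.4, 181.5], 0.57), ([164.0, 175.8], 0.23)]
scene tall_block [([340.0, 194.6], 0.57)]
scene flat_block [([163.9, 173.3], 0.92)]
scene can_a [([250.9, 154.3], 0.81), ([257.8, 187.2], 0.67)]
scene petri_dish [([256.7, 254.0], 0.68), ([343.2, 196.9], 0.17)]
scene slide_carton [([411.4, 183.0], 0.82), ([165.9, 175.7], 0.6)]
scene cover_glass_box [([110.6, 218.7], 0.61)]
scene tall_block_hole0 [([344.3, 195.5], 0.82)]
scene flat_block_hole0 [([165.2, 177.3], 0.77)]
scene rack_hole0 [([248.7, 173.9], 0.83)]
top 405.92641415897106 405.92641415897106 255.87001576819307 185.9072213068406 [[0.01, 0.997, -0.079, 0.535], [-1.0, 0.009, -0.005, 0.009], [-0.004, 0.079, 0.997, 1.064], [0.0, 0.0, 0.0, 1.0]]
top rack [([261.6, 217.0], 0.71)]
top tall_block [([171.5, 199.3], 0.86), ([357.4, 226.7], 0.48)]
top flat_block [([354.3, 225.6], 0.67)]
top can_a [([266.4, 237.6], 0.75), ([262.9, 198.1], 0.68)]
top petri_dish [([257.2, 136.1], 0.87)]
top slide_carton [([93.4, 210.4], 0.84)]
top cover_glass_box [([405.1, 170.2], 0.82), ([171.0, 196.4], 0.34)]
top tall_block_hole0 [([169.3, 201.6], 0.98)]
top flat_block_hole0 [([361.3, 219.7], 0.56)]
top rack_hole0 [([261.8, 217.0], 0.84)]
```

View pics/top0.png

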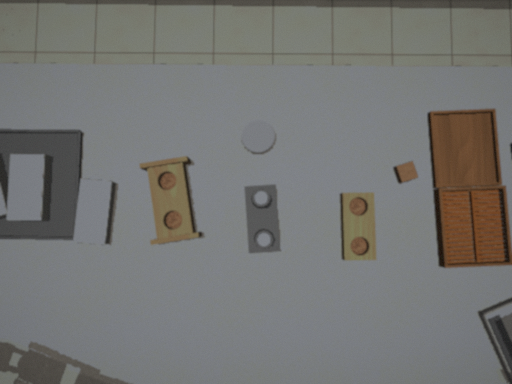

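View pics/scene0.png

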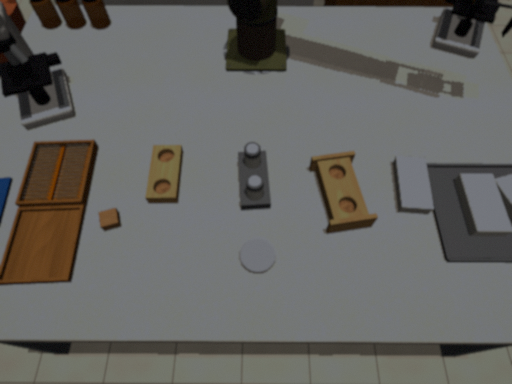

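Top view: tall H-block on robot's left (~(171,200), sockets ~(167,181),(173,219)). The rack with canisters (262,199),(264,239) is in the middle, and the flat block is on the right (sockets ~(358,206),(360,246)). The dish is beyond the rack, the carton left of the tall block, the small box near (405,171).

```bash
cat > h.py <<'E'
from station import *
import cv2,numpy as np
from scipy.spatial.transform import Rotation as R
from scipy.optimize import minimize
def ray(im,px):
    d=np.array([(px[0]-im["cx"])/im["fx"],-(px[1]-im["cy"])/im["fy"],-1]); T=np.array(im["T"])
    return T[:3,:3]@d,T[:3,3]
def onplane(im,px,z):
    d,o=ray(im,px); return (o+d*(z-o[2])/d[2])[:2]
def proj(im,P):
    T=np.linalg.inv(im["T"]); p=np.c_[P,np.ones(len(P))]@T.T
    return np.c_[im["cx"]-im["fx"]*p[:,0]/p[:,2], im["cy"]+im["fy"]*p[:,1]/p[:,2]]
def box(L,W,h,x0=0): return np.array([[x0+a*L/2,b*W/2,c] for a in(-1,1) for b in(-1,1) for c in(0,h)])
PARTS=dict(rack=[box(.17,.08,.03)],flat_block=[box(.17,.08,.034)],
 tall_block=[box(.18,.09,.05),box(.012,.12,.06,.096),box(.012,.12,.06,-.096)])
S=4
def sil(im,parts,p):
    m=np.zeros((384*S,512*S),np.uint8); c,s=np.cos(p[2]),np.sin(p[2])
    for b in parts:
        w=np.c_[p[0]+c*b[:,0]-s*b[:,1],p[1]+s*b[:,0]+c*b[:,1],b[:,2]]
        q=((proj(im,w)+.5)*S).astype(np.float32)
        cv2.fillConvexPoly(m,np.round(cv2.convexHull(q)*16).astype(np.int32),255,cv2.LINE_AA,4)
    return cv2.resize(m,(512,384),interpolation=cv2.INTER_AREA)/255.
E
cat > a.py <<'E'
from h import *
ims={c:get_image(c) for c in("top","scene")}
guess=dict(rack=(262,217),tall_block=(171,200),flat_block=(358,226))
for n,g in guess.items():
    for cams in (("top",),("scene",),("top","scene")):
        ms={}
        for c in cams:
            d=masks_of(c,n); d=max(d,key=lambda k:k["conf"]); ms[c]=d["mask"].astype(float)
            if n=="rack":
                for k in masks_of(c,"can_a")[:2]: ms[c]=np.maximum(ms[c],k["mask"]) if c=="top" else ms[c]
        xy=onplane(ims["top"],g,.03)
        f=lambda p:sum(np.abs(sil(ims[c],PARTS[n],p)-m).sum()/m.sum() for c,m in ms.items())
        best=min((minimize(f,[*xy,y0],method="Nelder-Mead",options=dict(initial_simplex=[[*xy,y0],[xy[0]+.01,xy[1],y0],[xy[0],xy[1]+.01,y0],[*xy,y0+.1]])) for y0 in(0,.15)),key=lambda r:r.fun)
        p=best.x; print(n,cams,np.round(p,4),round(best.fun,3),[np.round(p[:2]+s*.05*np.array([np.cos(p[2]),np.sin(p[2])]),4).tolist() for s in(-1,1)])
for c,px in (("top",(262.,198.5)),("top",(264.,239.))): print(onplane(ims[c],px,.09))
for px in ((167,181),(173,219)): print("tall",onplane(ims["top"],px,.05))
for px in ((358,206),(360,246)): print("flat",onplane(ims["top"],px,.034))
for n in ("petri_dish","slide_carton","cover_glass_box"):
    print(n,np.round(onplane(ims["top"],spot_in("top",n)[0]["location"],.03),3))
im=get_image("wrist"); print({k:np.round(v,4).tolist() for k,v in im.items() if k!="color"}); cv2.imwrite("pics/w0.png",im["color"])
E
python3 a.py
```

```text
rack ('top',) [ 0.5365 -0.0007  0.0739] 0.035 [[0.4866, -0.0044], [0.5863, 0.003]]
rack ('scene',) [ 0.5362 -0.0019  0.0688] 0.693 [[0.4864, -0.0053], [0.5861, 0.0016]]
rack ('top', 'scene') [ 0.5364 -0.0014  0.073 ] 0.735 [[0.4865, -0.0051], [0.5862, 0.0022]]
tall_block ('top',) [0.5811 0.2317 0.1744] 0.039 [[0.5318, 0.223], [0.6303, 0.2404]]
tall_block ('scene',) [0.58   0.2304 0.1776] 0.06 [[0.5308, 0.2215], [0.6293, 0.2392]]
tall_block ('top', 'scene') [0.581  0.2313 0.1723] 0.103 [[0.5317, 0.2227], [0.6303, 0.2398]]
flat_block ('top',) [ 0.5205 -0.2457  0.0204] 0.032 [[0.4705, -0.2468], [0.5705, -0.2447]]
flat_block ('scene',) [ 0.5185 -0.2467  0.0215] 0.025 [[0.4685, -0.2478], [0.5685, -0.2457]]
flat_block ('top', 'scene') [ 0.5199 -0.2462  0.0207] 0.074 [[0.4699, -0.2472], [0.5699, -0.2451]]
[ 0.5827383  -0.00110645]
[ 0.48624428 -0.00667388]
tall [0.62642756 0.23735715]
tall [0.53149399 0.21983238]
flat [ 0.56871028 -0.24494674]
flat [ 0.46830066 -0.24892149]
petri_dish [0.741 0.006]
slide_carton [0.55  0.423]
cover_glass_box [ 0.666 -0.36 ]
{'fx': 297.3186, 'fy': 297.3186, 'cx': 256.8164, 'cy': 190.3496, 'tool_from_camera': [[0.0008, 0.97, 0.2431, 0.0677], [1.0, -0.001, 0.0008, -0.0005], [0.001, 0.2431, -0.97, -0.1704], [0.0, 0.0, 0.0, 1.0]]}
```

```bash
python3 -m inch '[[0,0,0,-0.091],[0,0,0,-0.091],[0,0,0,-0.091],[-26.7,-28.2,0,0],[-26.7,-28.2,0,0],[-26.7,-28.2,0,0],[-26.7,-28.2,0,0],[-26.7,-28.2,0,0],[-26.7,-28.2,0,0],[-26.7,-28.2,0,0],[-26.7,-28.2,0,0],[-26.7,-28.2,0,0],[-26.7,-28.2,0,0],[-26.7,-28.2,0,0],[-26.7,-28.2,0,0],[-26.7,-28.2,0,0],[-26.7,-28.2,0,0],[0,0,0,0],[0,0,0,0]]'
cat > w.py <<'E'
from h import *
import sys
# wrist look: python w.py picname label
s=state(); im=get_image("wrist"); cv2.imwrite(f"pics/{sys.argv[1]}.png",im["color"])
Rt=R.from_rotvec(s["tool_rot"]).as_matrix(); T=np.eye(4);T[:3,:3]=Rt;T[:3,3]=s["ee_pos"]; C=T@np.array(im["tool_from_camera"])
print(round(s["clock"],2),np.round(s["ee_pos"],4),np.round(Rt,3).tolist(),np.round(s["contact_force"],2))
def wproj(P):
    p=(np.asarray(P)-C[:3,3])@C[:3,:3]; p=p*[1,-1,-1]; r=np.hypot(p[:,0],p[:,1]); th=np.arctan2(r,p[:,2])
    k=im["fx"]*th/np.maximum(r,1e-9); return np.c_[im["cx"]+k*p[:,0],im["cy"]+k*p[:,1]]
import h
h.proj=lambda i,P:wproj(P)
n=sys.argv[2]; x0=np.array([float(v) for v in sys.argv[3:6]])
ds=masks_of("wrist",n)[:3]; print([(round(d["conf"],2),np.round(d["location"]).tolist(),int(d["mask"].sum())) for d in ds])
pc=wproj([[x0[0],x0[1],.03]])[0]; print("expected px",pc)
m=min(ds,key=lambda d:np.hypot(*(np.array(d["location"])-pc)))["mask"].astype(float)
if n=="rack":
    for k in masks_of("wrist","can_a")[:2]: m=np.maximum(m,k["mask"])
    PARTS["rack"]=PARTS["rack"]+[np.array([[a+.022*np.cos(t),.022*np.sin(t),z] for t in np.arange(0,6.3,.2) for z in(.03,.09)]) for a in(-.05,.05)]
f=lambda p:np.abs(sil(im,PARTS[n],p)-m).sum()/m.sum()
b=minimize(f,x0,method="Nelder-Mead",options=dict(initial_simplex=x0+np.array([[0,0,0],[.006,0,0],[0,.006,0],[0,0,.06]])))
p=b.x; print(n,np.round(p,4),round(b.fun,3),[np.round(p[:2]+s*.05*np.array([np.cos(p[2]),np.sin(p[2])]),4).tolist() for s in(-1,1)])
o=im["color"].copy()
cs,_=cv2.findContours((sil(im,PARTS[n],p)>.5).astype(np.uint8),0,2); cv2.drawContours(o,cs,-1,(0,0,255),1)
for s in(-1,1):
    q=np.array([[p[0]+np.cos(p[2])*s*.05+.023*np.cos(t),p[1]+np.sin(p[2])*s*.05+.023*np.sin(t),{"rack":.03,"tall_block":.05,"flat_block":.034}[n]] for t in np.arange(0,6.3,.1)])
    cv2.polylines(o,[np.round(wproj(q)).astype(np.int32)],True,(0,255,0),1)
cv2.imwrite(f"pics/{sys.argv[1]}_o.png",o)
E
python3 w.py w1 tall_block 0.581 0.2313 0.173
```

```text
clock: 3.78
ee_pos: [0.5503, 0.2291, 0.2145]
tool_rot: [-0.007, -3.141, -0.0]
contact_force: [-1.0, -0.5, 0.4]
grip_width: 0.0952
finger_force: 0.0
3.78 [0.5503 0.2291 0.2145] [[-1.0, 0.004, -0.0], [0.004, 1.0, 0.0], [0.0, 0.0, -1.0]] [-1.04 -0.47  0.38]
[(0.86, [254.0, 181.0], 11265)]
expected px [259.31959514 197.98958706]
tall_block [0.5782 0.2288 0.1729] 0.222 [[0.5289, 0.2202], [0.6275, 0.2374]]
```

View pics/w1_o.png

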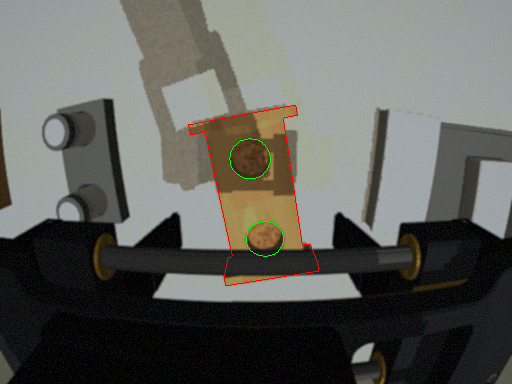

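Wrist view: the tall block is outlined well, with fitted socket circles on the visible sockets at (249,159) and (265,238). The gripper hides its near end, so I'll fit only the unobstructed rows. Next, the rack.

```bash
python3 -m inch '[[6.3,-33,0,0],[6.3,-33,0,0],[6.3,-33,0,0],[6.3,-33,0,0],[6.3,-33,0,0],[6.3,-33,0,0],[6.3,-33,0,0],[0,0,0,0],[0,0,0,0]]'
sed -i 's/np.abs(sil(im,PARTS\[n\],p)-m).sum()/np.abs(sil(im,PARTS[n],p)-m)[:212].sum()/' w.py
python3 w.py w2 rack 0.5364 -0.0014 0.073
python3 - <<'E'
# refit holes in w1 by dark/edge fit
import cv2,numpy as np
a=cv2.imread("pics/w1_o.png")[130:270,200:320]; b=cv2.imread("pics/w2_o.png")[80:270,170:340]
b=cv2.resize(b,None,fx=3,fy=3,interpolation=cv2.INTER_CUBIC);a=cv2.resize(a,None,fx=2,fy=2,interpolation=cv2.INTER_CUBIC)
o=np.zeros((570,510+240,3),np.uint8);o[:,:510]=b;o[:280,510:]=a;cv2.imwrite("pics/cmp.png",o)
E
```

```text
clock: 4.63
ee_pos: [0.5045, -0.0001, 0.2148]
tool_rot: [0.003, 3.141, 0.001]
contact_force: [0.4, 0.1, -0.6]
grip_width: 0.0949
finger_force: 0.0
4.63 [ 5.045e-01 -1.000e-04  2.148e-01] [[-1.0, 0.002, 0.001], [0.002, 1.0, 0.0], [-0.001, 0.0, -1.0]] [ 0.39  0.1  -0.6 ]
[(0.61, [254.0, 192.0], 5215)]
expected px [256.44881377 198.72392122]
rack [ 0.5349 -0.0039  0.0723] 0.012 [[0.485, -0.0075], [0.5848, -0.0003]]
```

View pics/cmp.png

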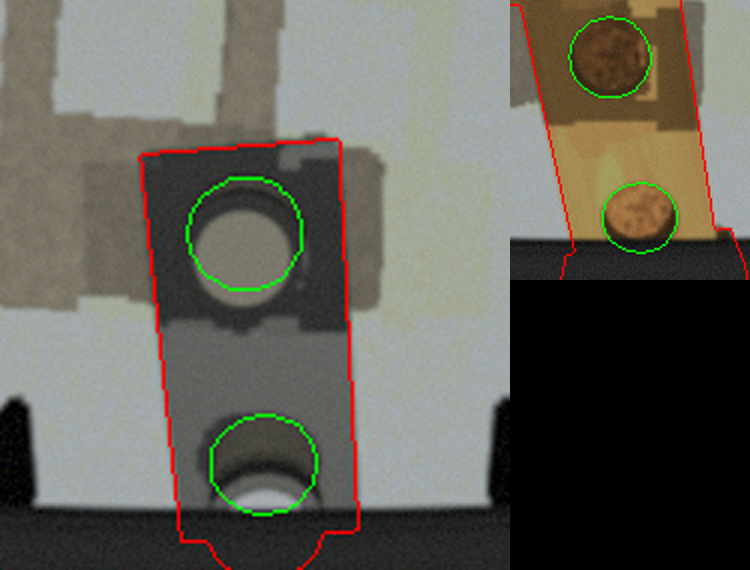

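```bash
python3 -m inch '[[-27,0.4,0,0],[-27,0.4,0,0],[-27,0.3,0,0],[0,0,32,0],[0,0,32,0],[0,0,32,0],[0,0,32,0],[0,0,20,0],[0,0,10,0],[0,0,5,0],[0,0,0,0],[0,0,0,0],[0,0,0,0],[0,0,0,0]]'
cat > f.py <<'E'
from h import *
import sys
A=[]
for i in range(int(sys.argv[1])):
    get_image("top"); s=state(); A.append(np.r_[s["contact_force"],s["torque"],s["joint_torque"][1:3]])
A=np.array(A); print(round(s["clock"],2),np.round(s["ee_pos"],4),"F",np.round(A.mean(0),3),"se",np.round(A.std(0)/len(A)**.5,3)[[0,1,2,6,7]],s["grip_width"],s["finger_force"])
E
python3 f.py 12
```

```text
clock: 5.95
ee_pos: [0.5874, 0.0007, 0.0537]
tool_rot: [0.001, 3.138, -0.0]
contact_force: [-0.3, -0.1, -0.5]
grip_width: 0.0951
finger_force: 0.0
6.55 [0.5859 0.0007 0.0516] F [-2.0700e-01  3.1000e-02 -1.2800e-01  2.8000e-02 -1.3000e-02  4.0000e-03
 -3.8168e+01 -3.1690e+01] se [0.171 0.124 0.134 0.019 0.013] 0.0951997941344099 0.0
```

```bash
python3 -m inch '[[0,0,0,0],[0,0,0,0],[0,0,0,0],[0,0,0,0],[0,0,0,0],[0,0,0,0],[0,0,0,0],[0,0,0,0],[0,0,0,0],[0,0,0,0]]' 1 20; python3 f.py 4
```

```text
clock: 7.38
ee_pos: [0.586, 0.0008, 0.0517]
tool_rot: [0.001, 3.142, 0.0]
contact_force: [-0.5, 0.3, 0.3]
grip_width: 0.0438
finger_force: 20.0
7.58 [0.586  0.0008 0.0517] F [ 1.6000e-02  4.0000e-01  1.1900e-01  8.2000e-02 -4.0000e-03 -0.0000e+00
 -3.8159e+01 -3.1625e+01] se [0.125 0.105 0.153 0.002 0.001] 0.043909108222354276 19.994549676775932
```

```bash
python3 -m inch '[[0,0,-5,0],[0,0,-10,0],[0,0,-15,0],[0,0,-10,0],[0,0,-5,0],[0,0,0,0],[0,0,0,0],[0,0,0,0],[0,0,0,0],[0,0,0,0],[0,0,0,0]]'; python3 f.py 16
```

```text
clock: 8.5
ee_pos: [0.5856, 0.0008, 0.096]
tool_rot: [-0.001, -3.14, -0.0]
contact_force: [-0.0, 0.3, -3.1]
grip_width: 0.0441
finger_force: 20.0
9.3 [0.586  0.0008 0.0967] F [-8.5000e-02  1.3100e-01 -2.5990e+00  2.3000e-02 -5.0000e-03 -2.0000e-03
 -3.8548e+01 -3.4434e+01] se [0.105 0.16  0.088 0.005 0.007] 0.04377398742849316 19.992633014917374
```

```bash
python3 -m inch '[[0,0,-10,0],[0,0,-12,0],[0,5,-10,0],[-3,15,0,0],[-6,30,0,0],[-6,33,0,0],[-6,33,0,0],[-6,33,0,0],[-6,33,0,0],[-6,30,0,0],[-4.5,18,0,0],[0,8,0,0],[0,0,0,0],[0,0,0,0],[0,0,0,0],[0,0,0,0]]'; python3 f.py 4
python3 - <<'E'
from h import *
im=get_image("wrist"); cv2.imwrite("pics/w3.png",im["color"])
E
```

```text
clock: 10.63
ee_pos: [0.6296, 0.2371, 0.1287]
tool_rot: [-0.004, -3.141, 0.001]
contact_force: [0.0, -0.3, -2.0]
grip_width: 0.0439
finger_force: 20.0
10.83 [0.6297 0.2378 0.1287] F [-2.4500e-01  4.2000e-01 -2.7950e+00 -1.5000e-02  1.2000e-02  2.0000e-03
 -4.6888e+01 -3.5739e+01] se [0.351 0.187 0.209 0.009 0.011] 0.04351097825417543 19.99265357851982
```

View pics/w3.png

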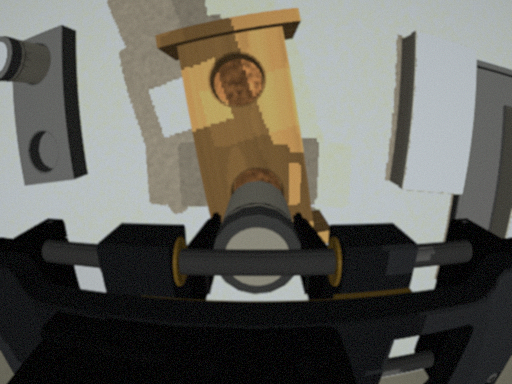

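The canister is over the far tall-block socket: image up is toward the base, the near socket shows at (238,80) and a sliver of the far one at (258,178). I'll refit the block from the clear rows.

```bash
sed 's/\[:212\]/[:150]/' w.py > w150.py; python3 w150.py w4 tall_block 0.5795 0.230 0.173
python3 - <<'E'
import cv2,numpy as np
a=cv2.imread("pics/w4_o.png")[0:300,130:350]; cv2.imwrite("pics/c4.png",cv2.resize(a,None,fx=2,fy=2,interpolation=cv2.INTER_CUBIC))
E
```

```text
10.88 [0.6297 0.238  0.1287] [[-1.0, 0.002, 0.0], [0.002, 1.0, -0.0], [-0.0, -0.0, -1.0]] [-0.25  1.26 -1.69]
[(0.66, [241.0, 105.0], 20689), (0.28, [434.0, 115.0], 11514)]
expected px [248.7421033  136.81264385]
tall_block [0.5766 0.2294 0.1818] 0.021 [[0.5275, 0.2203], [0.6258, 0.2384]]
```

View pics/c4.png

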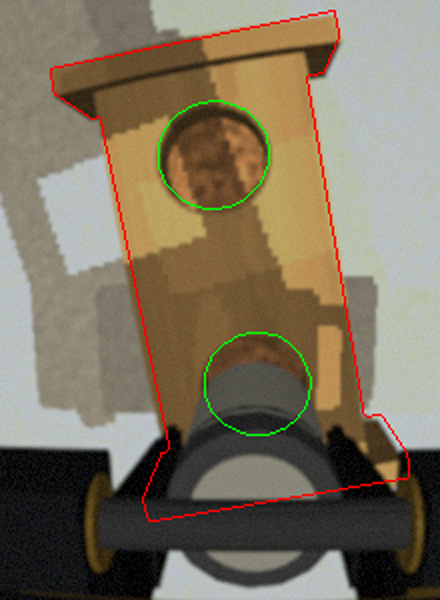

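```bash
python3 -m inch '[[0.9,0.6,8,0],[0,0,12,0],[0,0,8,0],[0,0,4,0],[0,0,1.5,0],[0,0,1.5,0],[0,0,1.5,0],[0,0,1.5,0],[0,0,0,0],[0,0,0,0]]'; python3 f.py 2; python3 -m inch '[[0,0,1,0],[0,0,1,0],[0,0,1,0],[0,0,0,0],[0,0,0,0]]'; python3 f.py 2
```

```text
clock: 11.82
ee_pos: [0.629, 0.2394, 0.091]
tool_rot: [0.001, 3.141, 0.0]
contact_force: [-0.1, 1.2, -3.0]
grip_width: 0.0437
finger_force: 20.0
11.92 [0.629  0.2394 0.0911] F [-7.4900e-01  4.5100e-01 -2.0720e+00  1.0000e-03  6.0000e-03 -3.9000e-02
 -4.7403e+01 -3.4666e+01] se [0.452 0.13  0.048 0.015 0.011] 0.04360470286454346 19.99241530895233
clock: 12.33
ee_pos: [0.6288, 0.2392, 0.0876]
tool_rot: [0.001, 3.142, -0.0]
contact_force: [0.3, 0.1, -2.2]
grip_width: 0.0435
finger_force: 20.0
12.43 [0.6288 0.2392 0.0876] F [ 4.5800e-01 -4.5600e-01 -2.1090e+00 -9.7000e-02 -5.7000e-02  1.3000e-02
 -4.7465e+01 -3.4507e+01] se [0.045 0.015 0.152 0.002 0.   ] 0.043652212706450866 19.992778301239014
```

```bash
for i in 1; do python3 -m inch '[[0,0,1,0],[0,0,1,0],[0,0,1,0],[0,0,1,0],[0,0,0,0],[0,0,0,0]]'; done; python3 f.py 2
```

```text
clock: 12.93
ee_pos: [0.6289, 0.239, 0.0835]
tool_rot: [0.001, 3.141, -0.001]
contact_force: [1.4, -2.6, -2.4]
grip_width: 0.0439
finger_force: 20.0
13.03 [0.6289 0.2391 0.0835] F [ 1.0170e+00 -2.7800e+00 -2.7470e+00 -5.1000e-01 -2.9600e-01  1.0000e-03
 -4.7668e+01 -3.4253e+01] se [0.213 0.123 0.125 0.02  0.009] 0.04362555007408094 19.992098808288574
```

```bash
python3 -m inch '[[-0.4,-0.8,0,0],[0,0,0,0],[0,0,1,0],[0,0,1,0],[0,0,1,0],[0,0,0,0],[0,0,0,0]]'; python3 f.py 3
```

```text
clock: 13.62
ee_pos: [0.6289, 0.2386, 0.0804]
tool_rot: [-0.001, -3.141, -0.0]
contact_force: [-0.2, 0.4, -2.7]
grip_width: 0.044
finger_force: 20.0
13.77 [0.6291 0.2386 0.0807] F [ 2.9200e-01  1.1900e-01 -2.9590e+00  2.5000e-02  1.0000e-02  1.3000e-02
 -4.7666e+01 -3.4412e+01] se [0.151 0.179 0.105 0.002 0.002] 0.04371756441257392 19.99265067279339
```

Lateral force gone. The underside is at ≈39 mm with the seat at ≈30, so I'll continue gently.

```bash
python3 -m inch '[[0,0,1,0],[0,0,1,0],[0,0,1,0],[0,0,1,0],[0,0,1,0],[0,0,0,0],[0,0,0,0]]'; python3 -m inch '[[0,0,1,0],[0,0,1,0],[0,0,0,0],[0,0,0,0]]'; python3 f.py 3
```

```text
clock: 14.35
ee_pos: [0.6291, 0.2385, 0.0755]
tool_rot: [-0.001, -3.141, 0.0]
contact_force: [-0.6, 0.5, -2.3]
grip_width: 0.0436
finger_force: 20.0
clock: 14.68
ee_pos: [0.6291, 0.2385, 0.0735]
tool_rot: [-0.001, -3.141, 0.0]
contact_force: [-0.5, -0.2, -3.3]
grip_width: 0.0435
finger_force: 20.0
14.83 [0.6292 0.2386 0.0737] F [ 1.2100e-01 -2.2300e-01 -2.7040e+00  1.6000e-02 -3.4000e-02  1.7000e-02
 -4.7800e+01 -3.4207e+01] se [0.17  0.211 0.336 0.004 0.004] 0.043981339235407854 19.992818757891655
```

```bash
python3 -m inch '[[0,0,1,0],[0,0,1,0],[0,0,1,0],[0,0,0,0],[0,0,0,0],[0,0,0,0]]'; python3 f.py 4
```

```text
clock: 15.33
ee_pos: [0.6293, 0.2385, 0.0709]
tool_rot: [0.001, 3.141, 0.0]
contact_force: [-0.9, -0.9, -1.1]
grip_width: 0.0434
finger_force: 20.0
15.53 [0.6293 0.2385 0.0708] F [-7.4000e-02  7.2000e-02 -1.0460e+00  2.7000e-02  4.6000e-02  2.0000e-03
 -4.7008e+01 -3.3510e+01] se [0.25  0.087 0.248 0.014 0.019] 0.04323883871845748 19.993504732847214
```

```bash
python3 -m inch '[[0,0,0.7,0],[0,0,0,0],[0,0,0,0],[0,0,0,0]]'; python3 f.py 3; python3 -m inch '[[0,0,0,0],[0,0,0,0],[0,0,0,0],[0,0,0,0],[0,0,0,0],[0,0,0,0]]' -0.7; python3 f.py 4
```

```text
clock: 15.87
ee_pos: [0.6293, 0.2385, 0.0702]
tool_rot: [0.001, 3.141, 0.0]
contact_force: [1.0, -0.2, -0.5]
grip_width: 0.0437
finger_force: 20.0
16.02 [0.6293 0.2385 0.0701] F [-4.8000e-01 -2.6000e-02  0.0000e+00 -3.5000e-02  8.9000e-02  6.0000e-03
 -4.6178e+01 -3.2903e+01] se [0.306 0.323 0.222 0.014 0.018] 0.044179485833675626 19.99455526471138
clock: 16.52
ee_pos: [0.6292, 0.2385, 0.07]
tool_rot: [0.001, 3.142, 0.0]
contact_force: [-0.7, 0.2, -0.0]
grip_width: 0.0774
finger_force: 0.0
16.72 [0.6292 0.2385 0.07  ] F [ 7.4000e-02  1.3200e-01  1.8300e-01  2.7000e-02  2.1000e-02 -5.0000e-03
 -4.6242e+01 -3.2792e+01] se [0.248 0.296 0.204 0.001 0.001] 0.08075868539260972 0.0
```

```bash
python3 -m inch '[[0,0,-8,0],[0,0,-25,0],[0,0,-30,0],[0,0,-10,0],[8.9,-15,0,0],[18,-31,0,0],[18,-31,0,0],[18,-31,0,0],[18,-31,0,0],[18,-31,0,0],[18,-31,0,0],[18,-31,0,0],[8,-13,0,0],[0,0,0,0],[0,0,0,0],[0,0,0,0]]' -1; python3 -c "
from h import *; s=state(); print(s['ee_pos'])"
```

```text
clock: 18.05
ee_pos: [0.4866, -0.0059, 0.1432]
tool_rot: [0.001, 3.141, 0.001]
contact_force: [-0.5, -0.2, 0.6]
grip_width: 0.095
finger_force: 0.0
[ 0.48656898 -0.00593462  0.14322637]
```

```bash
python3 -m inch '[[0.3,-0.6,25,0],[0,0,30,0],[0,0,20,0],[0,0,11,0],[0,0,5.5,0],[0,0,0,0],[0,0,0,0],[0,0,0,0],[0,0,0,0]]'; python3 f.py 8;  python3 -m inch '[[0,0,0,0],[0,0,0,0],[0,0,0,0],[0,0,0,0],[0,0,0,0],[0,0,0,0],[0,0,0,0],[0,0,0,0],[0,0,0,0],[0,0,0,0]]' 1 20; python3 f.py 4
```

```text
clock: 18.8
ee_pos: [0.4871, -0.007, 0.0531]
tool_rot: [0.001, 3.139, -0.001]
contact_force: [0.6, 0.1, 1.2]
grip_width: 0.0957
finger_force: 0.0
19.2 [ 0.4858 -0.007   0.0516] F [ 2.7000e-02 -1.3400e-01  4.8100e-01  3.9000e-02 -1.6000e-02  2.0000e-03
 -2.7887e+01 -3.1572e+01] se [0.217 0.264 0.183 0.025 0.012] 0.09545300919179557 0.0
clock: 20.03
ee_pos: [0.4858, -0.0069, 0.0515]
tool_rot: [0.001, 3.142, 0.0]
contact_force: [0.0, 0.2, 0.1]
grip_width: 0.0437
finger_force: 20.0
20.23 [ 0.4858 -0.0069  0.0515] F [-3.3600e-01  1.8000e-01 -4.7100e-01  6.3000e-02 -1.6000e-02  1.5000e-02
 -2.7959e+01 -3.1547e+01] se [0.202 0.174 0.256 0.004 0.003] 0.04354379973430813 19.98922973871231
```

```bash
python3 -m inch '[[0,0,-5,0],[0,0,-10,0],[0,0,-15,0],[0,0,-10,0],[0,0,-5,0],[0,0,0,0],[0,0,0,0],[0,0,0,0],[0,0,0,0],[0,0,0,0],[0,0,0,0]]'; python3 f.py 16
```

```text
clock: 21.15
ee_pos: [0.4854, -0.0069, 0.0958]
tool_rot: [-0.001, -3.14, -0.0]
contact_force: [0.1, 0.8, -2.4]
grip_width: 0.0437
finger_force: 20.0
21.95 [ 0.4858 -0.007   0.0965] F [ 3.0000e-03  8.8000e-02 -1.5800e+00  2.5000e-02  5.0000e-03  8.0000e-03
 -2.7541e+01 -3.4093e+01] se [0.132 0.103 0.134 0.003 0.006] 0.043623305760898005 19.987287372350693
```

```bash
python3 -m inch '[[0,0,-6,0],[-2,-5,-8,0],[-6,-15,0,0],[-10,-29,0,0],[-11,-33,0,0],[-11,-33,0,0],[-11,-33,0,0],[-11,-33,0,0],[-11,-30,0,0],[-7,-19,0,0],[-3,-9.9,0,0],[0,0,0,0],[0,0,0,0],[0,0,0,0],[0,0,0,0]]'; sed 's/\[:212\]/[:170]/' w.py > w170.py; python3 w170.py w5 flat_block 0.519 -0.2475 0.021; python3 f.py 8
```

```text
clock: 23.2
ee_pos: [0.5682, -0.2456, 0.1104]
tool_rot: [0.001, -3.141, -0.001]
contact_force: [0.2, -0.4, -1.9]
grip_width: 0.044
finger_force: 20.0
23.2 [ 0.5682 -0.2456  0.1104] [[-1.0, -0.001, -0.0], [-0.001, 1.0, 0.0], [0.0, 0.0, -1.0]] [ 0.17 -0.36 -1.9 ]
[(0.94, [255.0, 116.0], 15205)]
expected px [255.4373207  139.44670764]
flat_block [ 0.5171 -0.2482  0.0286] 0.026 [[0.4672, -0.2497], [0.5671, -0.2468]]
23.7 [ 0.5686 -0.2469  0.1105] F [ 2.3500e-01  1.1000e-01 -1.9350e+00  1.6000e-02  1.0000e-02 -1.0000e-03
 -4.1332e+01 -3.4552e+01] se [0.176 0.097 0.161 0.016 0.004] 0.04407761799957538 19.987375885248184
```

```bash
python3 -m inch '[[0,0.3,8,0],[0,0,12,0],[0,0,8,0],[0,0,4,0],[0,0,1.5,0],[0,0,1.5,0],[0,0,1,0],[0,0,1,0],[0,0,1,0],[0,0,0,0],[0,0,0,0]]'; python3 f.py 2; python3 -m inch '[[0,0,1,0],[0,0,1,0],[0,0,1,0],[0,0,0,0],[0,0,0,0]]'; python3 f.py 2
```

```text
clock: 24.62
ee_pos: [0.5687, -0.2467, 0.0727]
tool_rot: [0.001, 3.141, -0.0]
contact_force: [0.5, -0.1, -2.4]
grip_width: 0.0439
finger_force: 20.0
24.72 [ 0.5687 -0.2467  0.0727] F [-2.3900e-01 -2.9400e-01 -1.7670e+00  5.0000e-02 -4.0000e-03  8.0000e-03
 -4.2032e+01 -3.3402e+01] se [0.087 0.018 0.269 0.008 0.006] 0.04383879029062164 19.987493455410004
clock: 25.13
ee_pos: [0.5685, -0.2466, 0.0693]
tool_rot: [-0.001, -3.141, -0.0]
contact_force: [0.9, -0.3, -1.3]
grip_width: 0.0443
finger_force: 20.0
25.23 [ 0.5686 -0.2466  0.0694] F [-6.8400e-01  7.9500e-01 -1.0940e+00  1.3000e-02  1.0000e-02  5.0000e-02
 -4.2095e+01 -3.3273e+01] se [0.358 0.004 0.031 0.001 0.003] 0.04374079244180734 19.9875108897686
```

Already 6 mm in, no load. Continuing.

```bash
python3 -m inch '[[0,0,1,0],[0,0,1,0],[0,0,1,0],[0,0,1,0],[0,0,0,0],[0,0,0,0]]'; python3 f.py 2; python3 -m inch '[[0,0,1,0],[0,0,1,0],[0,0,1,0],[0,0,1,0],[0,0,0,0],[0,0,0,0]]'; python3 f.py 2
```

```text
clock: 25.73
ee_pos: [0.5685, -0.2466, 0.0653]
tool_rot: [-0.001, -3.141, -0.0]
contact_force: [0.1, 0.4, -1.9]
grip_width: 0.0436
finger_force: 20.0
25.83 [ 0.5686 -0.2466  0.0655] F [ 2.6300e-01 -3.0500e-01 -1.6130e+00  1.3000e-02 -1.9000e-02 -1.9000e-02
 -4.2167e+01 -3.3135e+01] se [0.1   0.102 0.085 0.003 0.005] 0.0438622368709151 19.987559616565704
clock: 26.33
ee_pos: [0.5685, -0.2466, 0.0613]
tool_rot: [-0.001, -3.141, -0.0]
contact_force: [0.7, 0.2, -1.3]
grip_width: 0.0438
finger_force: 20.0
26.43 [ 0.5686 -0.2466  0.0615] F [ 3.8100e-01 -2.0100e-01 -1.1720e+00  1.8000e-02  4.1000e-02  2.2000e-02
 -4.2256e+01 -3.3004e+01] se [0.097 0.263 0.303 0.003 0.005] 0.04379003963197775 19.987542182207108
```

Seat expected at TCP ≈ 55.5 mm.

```bash
python3 -m inch '[[0,0,1,0],[0,0,1,0],[0,0,1,0],[0,0,1,0],[0,0,1,0],[0,0,0,0],[0,0,0,0]]'; python3 f.py 2; python3 -m inch '[[0,0,1,0],[0,0,0.8,0],[0,0,0,0],[0,0,0,0],[0,0,0,0]]'; python3 f.py 4
```

```text
clock: 27.02
ee_pos: [0.5685, -0.2466, 0.0563]
tool_rot: [-0.001, -3.141, -0.0]
contact_force: [0.4, 0.3, -1.4]
grip_width: 0.0438
finger_force: 20.0
27.12 [ 0.5686 -0.2467  0.0565] F [ 7.5000e-02 -2.0500e-01 -1.8080e+00  6.3000e-02  2.0000e-02 -1.6000e-02
 -4.2362e+01 -3.2835e+01] se [0.351 0.197 0.218 0.004 0.005] 0.04352040085192639 19.987350404262543
clock: 27.53
ee_pos: [0.5687, -0.2467, 0.0549]
tool_rot: [0.001, 3.141, -0.0]
contact_force: [-0.4, -1.1, -0.6]
grip_width: 0.0438
finger_force: 20.0
27.73 [ 0.5687 -0.2467  0.0548] F [ 3.7800e-01 -2.7900e-01 -7.8900e-01 -3.5000e-02 -5.1000e-02 -1.0000e-02
 -4.1820e+01 -3.2172e+01] se [0.139 0.083 0.185 0.013 0.023] 0.043715181944538564 19.98821809887886
```

```bash
python3 -m inch '[[0,0,0.4,0],[0,0,0,0],[0,0,0,0]]'; python3 -m inch '[[0,0,0,0],[0,0,0,0],[0,0,0,0],[0,0,0,0],[0,0,0,0],[0,0,0,0]]' -0.7; python3 f.py 3; python3 -m inch '[[0,0,-6,0],[0,0,-12,0],[0,0,-20,0],[0,0,-12,0],[0,0,-6,0],[0,0,0,0],[0,0,0,0],[0,0,0,0],[0,0,0,0]]' -1; python3 f.py 12
```

```text
clock: 27.98
ee_pos: [0.5687, -0.2467, 0.0544]
tool_rot: [0.001, 3.141, -0.0]
contact_force: [1.2, -0.4, -0.6]
grip_width: 0.0439
finger_force: 20.0
clock: 28.48
ee_pos: [0.5686, -0.2466, 0.0542]
tool_rot: [-0.001, -3.142, -0.0]
contact_force: [-0.0, 0.9, -0.5]
grip_width: 0.0776
finger_force: 0.0
28.63 [ 0.5686 -0.2466  0.0542] F [-1.9200e-01  1.7900e-01 -4.8000e-02  1.3000e-02  1.0000e-03  1.3000e-02
 -4.1423e+01 -3.1925e+01] se [0.259 0.141 0.17  0.    0.   ] 0.08065971876969277 0.0
clock: 29.38
ee_pos: [0.5678, -0.2463, 0.109]
tool_rot: [-0.001, -3.14, -0.002]
contact_force: [0.4, -0.4, 0.1]
grip_width: 0.0952
finger_force: 0.0
29.98 [ 0.5686 -0.2467  0.1103] F [-1.5000e-01 -2.7000e-02 -4.2000e-02  4.1000e-02  1.0000e-02 -2.0000e-03
 -4.0268e+01 -3.3597e+01] se [0.14  0.117 0.135 0.029 0.017] 0.09512250352804326 0.0
```

```bash
python3 -m inch '[[0,0,-25,0],[0,0,-35,0],[10,12,-30,0],[30,20,-10,0],[30,20,0,0],[30,20,0,0],[30,20,0,0],[0,0,0,0],[0,0,0,0],[0,0,0,0]]'
python3 - <<'E'
from h import *
im=get_image("scene"); im2=get_image("top")
for c,i in(("scene",im),("top",im2)): print(c,[(np.round(d["location"],1).tolist(),round(d["conf"],2)) for d in spot_in(c,"can_a")][:4],np.round(proj(i,np.array([[.6303,.24,.109],[.5699,-.2451,.093]])),1).tolist())
a=cv2.resize(im["color"][130:250,130:390],None,fx=2,fy=2,interpolation=cv2.INTER_CUBIC);b=cv2.resize(im2["color"][140:270,130:390],None,fx=2,fy=2,interpolation=cv2.INTER_CUBIC)
cv2.imwrite("pics/end.png",np.vstack([a,b]))
E
```

```text
clock: 30.82
ee_pos: [0.4393, -0.1549, 0.211]
tool_rot: [0.001, 3.14, -0.001]
contact_force: [-0.3, -0.5, 0.1]
grip_width: 0.0954
finger_force: 0.0
scene [([352.2, 198.5], 0.8), ([157.9, 177.9], 0.75)] [[353.3, 193.2], [156.3, 174.3]]
top [([363.2, 204.0], 0.84), ([163.7, 178.4], 0.6)] [[160.4, 177.1], [364.1, 204.8]]
```

View pics/end.png

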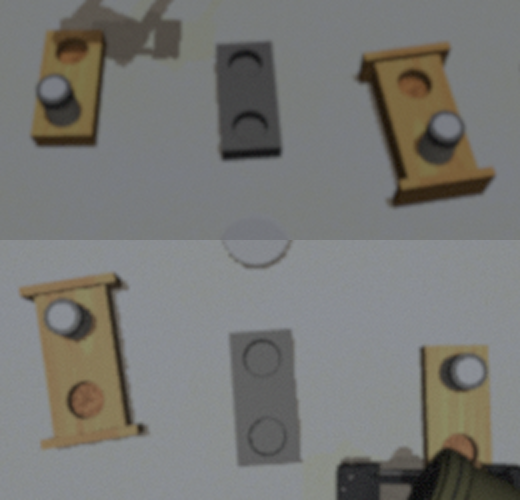

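Both canisters stand upright in the far sockets: tall block at crop (445,130), flat block at (55,92). The rack is empty and the bystanders are undisturbed. Handing in.

```bash
python3 -c "
from station import job_done; print(job_done())"
```

```text
the job is handed in; nothing more can be done
None
```

Both canisters are seated and released, and the job is handed in (verdict not shown): the one felt at about 260 g is in the tall block, and the one at about 175 g (within the 20 g either-block margin) is in the flat block.

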